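Refit the dispenser's control knob and hold it pressed

TASK

The control knob has come off the label dispenser: pick it up from the bench, turn it so that its pointed nose faces the way the flat of the bare D-shaft on top of the machine faces, and push it fully home on that shaft. The shaft is a sprung push control: keep pressing the knob down so that the shaft stays at the bottom of its travel, and finish like that, still holding it pressed. Leave the other loose things where they are.

Things in the scene. Friction and masses are not known exactly. Their poses are not given: they have to be found in the camera images.
- knob_mid (a point): Centre of the loose black plastic knob (60 g), 22 mm above its underside. It stands upright, bore down, 44 mm high. From above a teardrop: flat parallel sides 26 mm apart over the full height, from 10 mm behind to 12 mm ahead of this point, for gripping; pointed nose 31 mm along +x; blunt back 18 mm along -x; a thin white line on top runs to the nose. z up, y across the flat sides.
- knob_nose (a point): Tip of the knob's nose, 31 mm along x from knob_mid, half-way up; same axes. In the knob's underside, on the vertical axis through knob_mid, is a blind D-shaped bore 20 mm deep, radius 9 mm, its flat 3 mm from the axis on the nose (+x) side, with a 1.5 mm chamfer at its mouth.
- shaft_tip (a point): Centre of the top end of the bare upright steel D-shaft, 108 mm above the bench; x points out of its flat, z up. Diameter 16 mm, flat 2 mm from the axis, tip tapered 1.5 mm; it stands 30 mm above its 28 mm collar. The knob fits with 1 mm clearance, only with nose and flat the same way (unforced, within 7 degrees). Fully home, the bore's end rests on the shaft's top and knob_mid is 2 mm above this point.
- shaft (a joint): How far the D-shaft is pressed down, m: 0 at rest, 0.006 at the bottom stop. A spring pushes it up: 4 N to start, 10 N at the bottom. It does not turn.
- other_post_top (a point): Top of the other control post of the dispenser, which already has its round black knob (36 mm across, top 34 mm above the machine's top); fixed, not to be used. The two posts are about 125 mm apart and may be swapped.
- dispenser: Label dispenser, a fixed white box 200 (x) by 360 (y) by 70 mm high, origin at the centre of its underside. Two posts stand on its flat top at x = -35, y = -110 and 15 mm: each has a black collar 28 mm across, 8 mm high, on a 44 mm grey disc; a black rib 18 by 6 mm outside the D-shaft's disc points out from its flat. A label roll, 159 mm above the bench, is at y = 105 to 165 mm.
- jar: Loose white-capped jar, 44 mm across and 60 mm high, standing near the knob; origin under its centre.
- tape: Loose roll of tape lying flat near the knob, 64 mm across, 24 mm high; origin under its centre.
- scanner: Loose hand scanner lying beyond the knob, 150 mm long, 33 mm high; origin on its underside.
- spray: Loose tall clear bottle with a black cap, 56 mm across and 150 mm high; origin under its centre.
- carton: Loose cardboard carton, 90 by 140 by 60 mm; origin under its centre.
- screwdriver: Loose screwdriver lying at the right of the bench; origin on its underside.
There are look-alikes about, which are no part of the job. Leave any blue or yellow look-alike of the part that bears knob_mid alone.

How it is judged:
On the way:
1. the knob has been lifted clear of the bench (height (world z) of knob_mid above 0.06 m), for 0.1 s.
At the end, for the whole second after the job is handed in: The knob is fully home on the D-shaft (within 3 mm of its full depth and 4 mm of its axis), its nose on the side of the flat within 0.25 rad, and the robot, touching the knob with more than 2 N, keeps the shaft pressed down at least 4.5 mm of its 6 mm (horizontal distance between knob_mid and shaft_tip below 0.004 m and z of knob_mid in the frame of shaft_tip between 0 and 0.005 m and x of knob_nose in the frame of shaft_tip above 0.025 m and angle between the x axis of knob_mid and the x axis of shaft_tip, either way round below 0.25 rad and value of joint shaft above 0.0045 m and contact force between any of the fingers, the arm and knob above 2 N); the arm keeps its last pose, push and grip.
It fails at once if another loose thing on the bench is moved more than 30 mm (distance of any of jar, tape, scanner, spray, carton, screwdriver from where it was at the start of the episode above 0.03 m).
It also fails if it takes over 35 s, if anything falls off the work surface, if the arm or the gripper's body presses on something with over 40 N, if the wrist force passes 120 N, or if a joint passes its speed limit or range.

ROBOT

A 6-joint arm with a two-finger parallel gripper is mounted at the origin on the work surface. World frame = base frame: x ahead of the robot, y to its left, z up, the work surface at z = 0. Lengths are in m, angles in rad, forces in N, time in s.
With the tool pointing down it reaches from about 0.275 to 0.75 m from the base axis. Payload 10.2 kg.
Tool frame: the origin (TCP) lies on the centre line of the jaws, within the pads' length; the fingertips stand tcp_to_tips ahead of it and the grasp point (between the pads) lies 3 mm ahead of it (tcp_to_tips is the distance from the TCP to the fingertips, in m); z points along the fingers, y is the direction in which the jaws open and shut (so a half turn about z gives the same grasp; the last joint's range is limited). The gripper opens to 85 mm and grips with 20 to 120 N. Pads are 22 mm wide; open, the fingers measure 114 mm over their backs; the gripper's body (76 mm by 85 mm) begins 54 mm behind the grasp point. The pads swing forward as they close: fully open they stand 13 mm farther back than shut.
Start: joints at [-1.473, 0.313, 1.498, -0, 1.331, -0.223], TCP at [0.166, -0.498, 0.253] pointing down, gripper open.
Joint ranges: [-2.94, 2.94], [-0.97, 2.17], [0.19, 2.56], [-1.23, 4.37], [0.02, 3.11], [-2.88, 2.88]. Speed limits (rad/s): [2.39, 2.39, 3.01, 3.14, 3.14, 3.14].

INTERFACE

Orientations are given as a 3x3 rotation matrix whose columns are the frame's x, y, z axes.
In Python, from plant import * gives the robot as it stands. The module is installed in compiled form; this text tells all that it offers.
- The arm moves only by the tool arm_command, never from a script. Its argument "moves" is a list of rows, each an object of numbers: "tx", "ty", "tz": the shift along the tool's x, y, z in mm; "roll": the turn about the tool's z in degrees. In form: [{"tx": .., "ty": .., "tz": .., "roll": ..}, ...]. A call has 1 to 12 rows; each row is the pose to reach, as a shift and turn from the pose commanded when the call began, along the tool's axes at that moment; what a row does not reach only later rows make up. A row lasts 1/10 s, in which the tool goes at most 50 mm and 8.59 degrees, less where a joint would pass 70% of its speed; a pose out of reach is approached as far as the arm can. A call with a gripper value outside its range is refused whole. "gripper" is the opening, from 0 (shut) to 1 (fully open), set as the call begins (left out, the last holds). The fingers move at their own pace and stop on an object; the grip force is fixed at half the most. Time passes only in rows, so rows that repeat a pose let the fingers close. It gives the time, the measured TCP pose, the force and the opening at its end, in the units of the state.
- read_state(): the state, without advancing time (a new reading comes with each control period).
- grab_frame(name): name is "scene" or "top" or "wrist"; returns (picture, depth): 384x512x3 uint8, red, green, blue; 384x512 float32, m along the optical axis (not along the pixel's ray), 0 where there is no reading.
- calibration(name): a dict with "vertical_fov" (degrees; the focal length in pixels is half the picture's height over the tangent of half this angle, whatever the lens; pixels are square), "cx", "cy" (the principal point, pixels), "R" (3x3) and "t" (3): a world point X has camera coordinates R X + t. Camera axes: x right, y down, z forward; pixel columns grow to the right and rows downward; lengths in m; the calibration is good to about 2 mm. A picture is of the moment at which its call begins: read the wrist's pose just before it. calibration takes no time and is no camera call; for the wrist camera it gives the pose at the moment of the call.
- job_done(): hands the job in, once; it reports no verdict.
Trained networks look in the newest picture that a camera, given by its name, has taken for a name from the list of things; names that differ only in an ending like _2 or _b are one class to them, and where a whole thing is asked for, a point or a joint stands for the part that bears it (a point fixed in the world has none). Each returns a list of dicts, best first, with "score" (0 to 1); they miss things now and then, are a little off and sometimes report something else, mostly with a low value. They report only what shows in the picture. A call takes as long as a camera call. They do not tell look-alikes from the thing itself.
- search_frame(label, camera): "point" ([x, y, z] in m, in world coordinates, good to about 4 mm: the middle of the surface that is visible of it).
- masks_of(label, camera): "mask" (384x512 bool, what is visible of it).
- pinpoint(label, camera): "point" ([x, y, z] in m, in world coordinates, good to about 4 mm: a listed point, or the origin of a listed thing).
The state is a dict: "clock": time; "q": joint angles; "joint_velocities": joint speeds; "joint_torque": joint torques, N m; "position": TCP position; "tool_rot": TCP orientation; "force": force on the tool from outside, world axes, zero at the start; "moment": the same for the moment, N m; "gripper_width": finger opening in m.
Only numpy, scipy, OpenCV 4.12 (cv2) and the standard library are available. Lean on these libraries where they do the work, as an engineer would, in place of code of your own. Each camera call takes 0.05 s, during which the arm holds its last target. There are 200 camera calls.

## Working session

There is one attempt and no reset: what is moved stays moved. The work goes in short steps, Python scripts to look and compute and a tool call to move; the robot and the scene stay as the last step left them, time stands still between calls to the robot, and variables do not carry over. Pictures are saved under pics/ and viewed, about 8 in all and at most 12, crops included, and the job is handed in when it is done.

Besides the shell and the picture viewer there is one more tool, called after "Emit:" by a JSON object that holds its "op" and its "data", one argument or row to a line. arm_command: Moves the arm, as the interface text tells. Its arguments: {"type":"object","properties":{"moves":{"type":"array"},"gripper":{"type":"number"}},"required":["moves"]}

```bash
mkdir -p pics
cat > h.py <<'E'
from plant import *
import numpy as np, cv2
def f_(c): return 192/np.tan(np.radians(c["vertical_fov"])/2)
def world(c,u,v,d):
    f=f_(c); p=np.array([(u-c["cx"])*d/f,(v-c["cy"])*d/f,d]); return np.array(c["R"]).T@(p-np.array(c["t"]))
def pix(c,X):
    p=np.array(c["R"])@np.array(X)+np.array(c["t"]); f=f_(c); return c["cx"]+f*p[0]/p[2],c["cy"]+f*p[1]/p[2]
def cloud(c,d):
    f=f_(c); v,u=np.mgrid[:384,:512]; P=np.stack([(u-c["cx"])*d/f,(v-c["cy"])*d/f,d],-1)-np.array(c["t"]); return P@np.array(c["R"])
def save(n,im,s=1.5): cv2.imwrite("pics/"+n,cv2.resize(im[...,::-1],None,fx=s,fy=s,interpolation=cv2.INTER_CUBIC))
E
python3 - <<'E'
from h import *
np.set_printoptions(precision=4,suppress=True)
s=read_state();print(s)
for n in("top","scene"):
    im,d=grab_frame(n);save(n+"0.png",im);np.savez(n+"0.npz",im=im,d=d)
    c=calibration(n);print(n,c)
    for l in("knob_mid","knob_nose","shaft_tip","other_post_top","dispenser"):
        print(l,[(np.round(r["point"],4),round(r["score"],2),np.round(pix(c,r["point"]))) for r in pinpoint(l,n)])
E
```

```text
{'clock': 0.0, 'q': array([-1.4734,  0.3134,  1.4985, -0.    ,  1.331 , -0.2234]), 'joint_velocities': array([ 0.0003,  0.0004, -0.0009,  0.0003,  0.0005,  0.0008]), 'joint_torque': array([  0.0008, -41.2262, -25.9741,  -0.0002,   0.0042,  -0.    ]), 'position': array([ 0.1655, -0.498 ,  0.2527]), 'tool_rot': array([[ 0.949 ,  0.3153, -0.0001],
       [ 0.3153, -0.949 ,  0.0013],
       [ 0.0003, -0.0013, -1.    ]]), 'force': array([-0.9483,  0.0264,  0.2422]), 'moment': array([-0.004 , -0.0073, -0.0193]), 'gripper_width': 0.0857152429213757}
top {'vertical_fov': 54.34345547920308, 'cx': 249.00362662857637, 'cy': 191.4662397626239, 'R': array([[-0.0123, -0.9997, -0.0188],
       [-0.9874,  0.0151, -0.1578],
       [ 0.1581,  0.0167, -0.9873]]), 't': array([0.01  , 0.5313, 1.3255])}
knob_mid [(array([ 0.5331, -0.3813,  0.0204]), 0.68, array([353., 190.])), (array([ 0.4726, -0.296 ,  0.0223]), 0.66, array([331., 207.])), (array([ 0.3341, -0.2047,  0.0245]), 0.65, array([307., 245.])), (array([ 0.3972, -0.2664,  0.0207]), 0.57, array([323., 228.])), (array([ 0.5638, -0.3078,  0.022 ]), 
[... 1165 characters left out ...]
, 228.]))]
knob_nose [(array([ 0.5034, -0.2948,  0.0219]), 0.77, array([174., 235.])), (array([ 0.5447, -0.4088,  0.0256]), 0.69, array([133., 252.])), (array([ 0.3283, -0.2347,  0.0218]), 0.68, array([187., 193.])), (array([ 0.5527, -0.274 ,  0.0188]), 0.49, array([183., 246.])), (array([ 0.3874, -0.2971,  0.0191]), 0.47, array([169., 209.]))]
shaft_tip [(array([0.5113, 0.1102, 0.1042]), 0.49, array([311., 190.]))]
other_post_top [(array([0.518 , 0.232 , 0.1023]), 0.76, array([351., 185.]))]
dispenser [(array([0.5579, 0.2083, 0.0002]), 0.82, array([345., 220.])), (array([ 0.4683, -0.1705,  0.0002]), 0.74, array([215., 224.])), (array([ 0.7436, -0.1584,  0.0007]), 0.16, array([239., 296.]))]
```

View pics/top0.png

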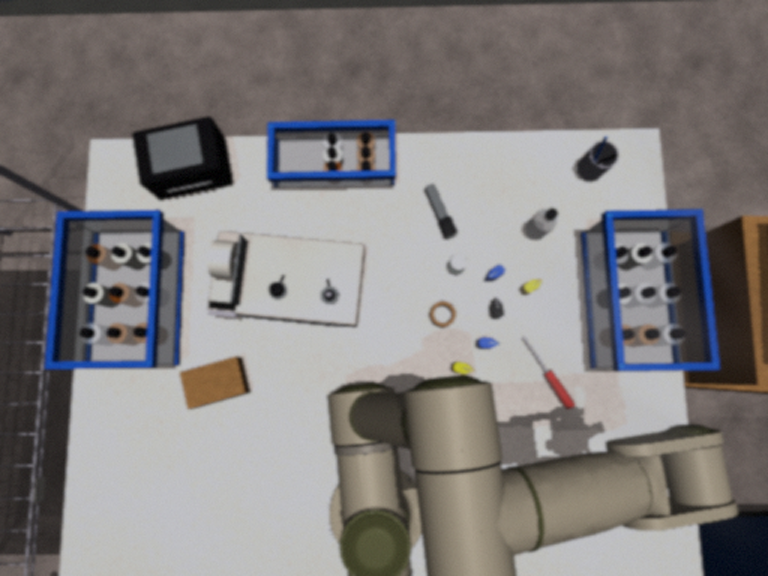

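View pics/scene0.png

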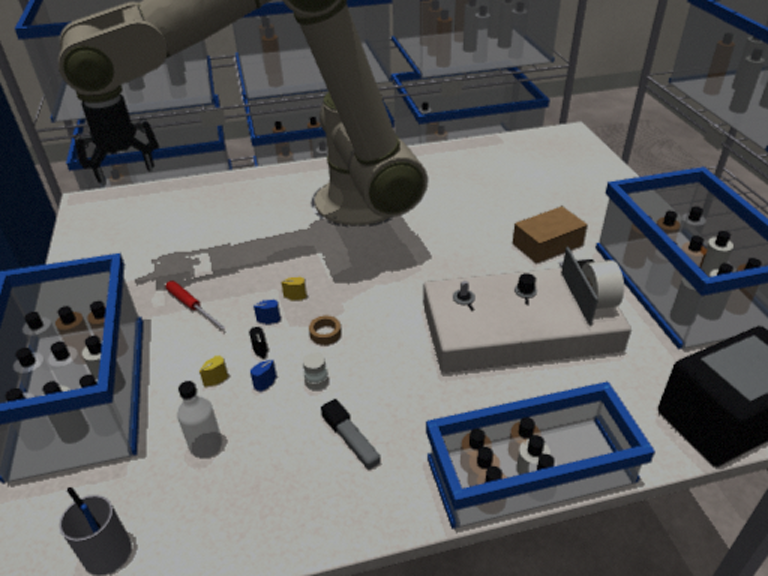

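The top view shows the black knob at about (495,308), nose roughly +x, with blue and yellow look-alikes around it, the jar at (457,264) and the tape at (442,314). The bare D-shaft is the right-hand post at (330,294) with its rib towards +x. The scene view agrees: thin shaft at (463,290), round knob at (526,285). Next I move above the knob and look with the wrist camera.

Emit:
{"op": "arm_command", "data": {
  "moves": [
    {"tx": 350,"ty": -92,"tz": 0,"roll": 6},
    {"tx": 350,"ty": -92,"tz": 0,"roll": 6},
    {"tx": 350,"ty": -92,"tz": 0,"roll": 6},
    {"tx": 350,"ty": -92,"tz": 0,"roll": 6},
    {"tx": 350,"ty": -92,"tz": 0,"roll": 6},
    {"tx": 350,"ty": -92,"tz": 0,"roll": 6},
    {"tx": 350,"ty": -92,"tz": 0,"roll": 6},
    {"tx": 350,"ty": -92,"tz": 0,"roll": 6},
    {"tx": 350,"ty": -92,"tz": 0,"roll": 6}
  ]
}}

```text
clock: 1.5
position: [0.4696, -0.2996, 0.253]
tool_rot: [[0.976, 0.217, -0.0], [0.217, -0.976, 0.0], [-0.0, -0.0, -1.0]]
force: [-0.6, -0.7, -0.0]
gripper_width: 0.0855
```

Run:
```python
from h import *
np.set_printoptions(precision=4,suppress=True)
s=read_state();print(s["clock"],s["position"],s["tool_rot"],s["force"])
n="wrist";c=calibration(n);im,d=grab_frame(n);save(n+"0.png",im);np.savez(n+"0.npz",im=im,d=d,**c)
for l in("knob_mid","knob_nose"):
    print(l,[(np.round(r["point"],4),round(r["score"],2),np.round(pix(c,r["point"]))) for r in pinpoint(l,n)])
P=cloud(c,d)
# black, knob-height, near expected
m=(d>0)&(abs(P[...,2]-.044)<.005)&(np.hypot(P[...,0]-.472,P[...,1]+.299)<.045)
m2=m&(im.max(-1)<90)
for k in(m,m2):
    Q=P[k][:,:2].astype(np.float32)
    if len(Q): print(len(Q),Q.mean(0),P[k][:,2].mean(),cv2.minAreaRect(Q))
```

```text
1.5 [ 0.4696 -0.2996  0.253 ] [[ 0.9761  0.2172 -0.0002]
 [ 0.2172 -0.9761  0.0001]
 [-0.0002 -0.0002 -1.    ]] [-0.5817 -0.7388 -0.0057]
knob_mid [(array([ 0.5689, -0.3035,  0.0169]), 0.93, array([279.,  92.])), (array([ 0.5283, -0.3827,  0.0196]), 0.8, array([334., 142.])), (array([ 0.3335, -0.2062,  0.0203]), 0.79, array([170., 253.])), (array([ 0.3941, -0.2669,  0.0197]), 0.72, array([221., 222.])), (array([ 0.4697, -0.2979,  0.024 ]), 0.65, array([256., 173.]))]
knob_nose [(array([ 0.5507, -0.2778,  0.0161]), 0.97, array([254., 103.])), (array([ 0.3286, -0.2339,  0.0236]), 0.89, array([189., 261.])), (array([ 0.5017, -0.2938,  0.0216]), 0.79, array([258., 147.])), (array([ 0.3917, -0.2986,  0.0196]), 0.77, array([244., 228.])), (array([ 0.5473, -0.4078,  0.0247]), 0.64, array([359., 131.]))]
707 [ 0.4766 -0.2976] 0.04431613493361803 ((0.478538453578949, -0.29740217328071594), (0.0484611876308918, 0.02589356154203415), 8.503341674804688)
660 [ 0.4763 -0.2977] 0.04430113238865042 ((0.4792994260787964, -0.29731494188308716), (0.04693024605512619, 0.02584109827876091), 8.503341674804688)
```

View pics/wrist0.png

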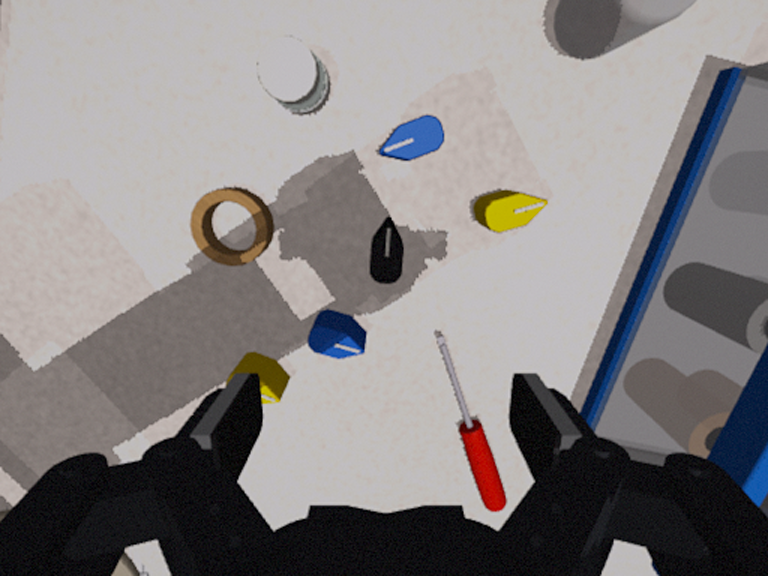

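Run:
```python
import plant; print([n for n in dir(plant) if n[0]!='_'], getattr(plant,'tcp_to_tips',None))
from h import *
s=read_state();R=np.array(s["tool_rot"]);p=np.array(s["position"])
for t in((.4721,-.2984,.022),): print(np.round(R.T@(np.array(t)-p)*1000,1))
print("yaw",np.degrees(np.arctan2(R[1,0],R[0,0])))
z=np.load("wrist0.npz");P=cloud({k:(z[k] if z[k].ndim else float(z[k])) for k in("vertical_fov","cx","cy","R","t")},z["d"])
q=np.array([.4721,-.2984]);a=np.radians(8.5);X=(P[...,:2]-q)@np.array([[np.cos(a),-np.sin(a)],[np.sin(a),np.cos(a)]])
m=(P[...,2]>.008)&(P[...,2]<.1)&(abs(X[...,0])<.045)&(abs(X[...,1])<.09)&(abs(X[...,1])>.018)
print(m.sum(),np.sort(X[...,1][m])[::max(1,m.sum()//12)])
```

```text
['IKError', 'calibration', 'grab_frame', 'job_done', 'masks_of', 'pinpoint', 'read_state', 'search_frame', 'tcp_to_tips'] 0.022
[  5.1  -2.1 231.3]
yaw 12.297274511666721
238 [-0.08973828 -0.08805698 -0.08630273 -0.08482893 -0.08331704 -0.08148374
 -0.07987467 -0.07823411 -0.07667708 -0.0752698  -0.07412422 -0.07312144
 -0.07214903]
```

Emit:
{"op": "arm_command", "data": {
  "gripper": 0.65,
  "moves": [
    {"tx": 5,"ty": -2,"tz": 45,"roll": 3.8},
    {"tx": 5,"ty": -2,"tz": 90,"roll": 3.8},
    {"tx": 5,"ty": -2,"tz": 135,"roll": 3.8},
    {"tx": 5,"ty": -2,"tz": 165,"roll": 3.8},
    {"tx": 5,"ty": -2,"tz": 190,"roll": 3.8},
    {"tx": 5,"ty": -2,"tz": 210,"roll": 3.8},
    {"tx": 5,"ty": -2,"tz": 224,"roll": 3.8},
    {"tx": 5,"ty": -2,"tz": 224,"roll": 3.8},
    {"tx": 5,"ty": -2,"tz": 224,"roll": 3.8}
  ]
}}

```text
clock: 2.55
position: [0.473, -0.2983, 0.0301]
tool_rot: [[0.989, 0.148, 0.001], [0.148, -0.989, -0.001], [0.001, 0.001, -1.0]]
force: [0.1, -0.4, 0.1]
gripper_width: 0.0555
```

Emit:
{"op": "arm_command", "data": {
  "gripper": 0,
  "moves": [
    {"tz": 0},
    {"tz": 0},
    {"tz": 0},
    {"tz": 0},
    {"tz": 0},
    {"tz": 0},
    {"tz": 0},
    {"tz": 0}
  ]
}}

```text
invalid input
```

Emit:
{"op": "arm_command", "data": {
  "gripper": 0.0,
  "moves": [
    {"tx": 0,"ty": 0,"tz": 0,"roll": 0},
    {"tx": 0,"ty": 0,"tz": 0,"roll": 0},
    {"tx": 0,"ty": 0,"tz": 0,"roll": 0},
    {"tx": 0,"ty": 0,"tz": 0,"roll": 0},
    {"tx": 0,"ty": 0,"tz": 0,"roll": 0},
    {"tx": 0,"ty": 0,"tz": 0,"roll": 0},
    {"tx": 0,"ty": 0,"tz": 0,"roll": 0},
    {"tx": 0,"ty": 0,"tz": 0,"roll": 0}
  ]
}}

```text
clock: 3.35
position: [0.4736, -0.298, 0.0304]
tool_rot: [[0.989, 0.149, 0.001], [0.149, -0.989, -0.002], [0.001, 0.002, -1.0]]
force: [-1.1, -1.0, 5.6]
gripper_width: 0.0256
```

Emit:
{"op": "arm_command", "data": {
  "moves": [
    {"tx": 0,"ty": 0,"tz": -40,"roll": 0},
    {"tx": 0,"ty": 0,"tz": -90,"roll": 0},
    {"tx": 0,"ty": 0,"tz": -140,"roll": 0},
    {"tx": 0,"ty": 0,"tz": -190,"roll": 0},
    {"tx": 0,"ty": 0,"tz": -230,"roll": 0},
    {"tx": 0,"ty": 0,"tz": -230,"roll": 0}
  ]
}}

```text
clock: 3.95
position: [0.4743, -0.2985, 0.2653]
tool_rot: [[0.989, 0.149, 0.008], [0.15, -0.989, -0.007], [0.007, 0.009, -1.0]]
force: [-0.8, -1.0, -0.3]
gripper_width: 0.0254
```

Emit:
{"op": "arm_command", "data": {
  "moves": [
    {"tx": 1,"ty": -40,"tz": 0,"roll": 0},
    {"tx": 17,"ty": -410,"tz": 0,"roll": 0},
    {"tx": 17,"ty": -410,"tz": 0,"roll": 0},
    {"tx": 17,"ty": -410,"tz": 0,"roll": 0},
    {"tx": 17,"ty": -410,"tz": 0,"roll": 0},
    {"tx": 17,"ty": -410,"tz": 0,"roll": 0},
    {"tx": 17,"ty": -410,"tz": 0,"roll": 0},
    {"tx": 17,"ty": -410,"tz": 0,"roll": 0},
    {"tx": 17,"ty": -410,"tz": 0,"roll": 0},
    {"tx": 17,"ty": -410,"tz": 0,"roll": 0},
    {"tx": 17,"ty": -410,"tz": 0,"roll": 0},
    {"tx": 17,"ty": -410,"tz": 0,"roll": 0}
  ]
}}

```text
clock: 5.15
position: [0.4288, 0.1096, 0.2589]
tool_rot: [[0.989, 0.148, -0.001], [0.148, -0.989, -0.0], [-0.001, 0.0, -1.0]]
force: [0.5, 0.5, -0.4]
gripper_width: 0.0253
```

Run:
```python
from h import *
np.set_printoptions(precision=4,suppress=True)
s=read_state();print(s["clock"],s["position"],s["tool_rot"],s["force"],s["gripper_width"])
n="wrist";c=calibration(n);im,d=grab_frame(n);save(n+"1.png",im);np.savez(n+"1.npz",im=im,d=d,pos=s["position"],tr=s["tool_rot"],**c)
for l in("shaft_tip","other_post_top","knob_mid","knob_nose","dispenser"):
    print(l,[(np.round(r["point"],4),round(r["score"],2),np.round(pix(c,r["point"]))) for r in pinpoint(l,n)])
P=cloud(c,d); print("cam",-np.array(c["R"]).T@c["t"])
m=(d>0)&(abs(P[...,2]-.108)<.004)&(np.hypot(P[...,0]-.511,P[...,1]-.11)<.03)
Q=P[m]; print(len(Q),Q.mean(0) if len(Q) else 0, cv2.minEnclosingCircle(Q[:,:2].astype(np.float32)) if len(Q) else 0)
m=(d>0)&(abs(P[...,2]-.07)<.004)&(np.hypot(P[...,0]-.511,P[...,1]-.11)<.2)
Q=P[m]; print(len(Q),np.median(Q[:,2]),cv2.minAreaRect(Q[:,:2].astype(np.float32)))
```

```text
5.15 [0.4288 0.1096 0.2589] [[ 0.989   0.1481 -0.0006]
 [ 0.1481 -0.989  -0.0002]
 [-0.0006  0.0001 -1.    ]] [ 0.487   0.5412 -0.4049] 0.025269354090298936
shaft_tip [(array([0.5084, 0.107 , 0.1049]), 0.66, array([273., 108.]))]
other_post_top [(array([0.526 , 0.2327, 0.1031]), 0.69, array([137.,  65.]))]
knob_mid [(array([ 0.3308, -0.2039,  0.0237]), 0.78, array([464., 271.])), (array([0.4256, 0.1112, 0.2504]), 0.77, array([254., 270.]))]
knob_nose [(array([ 0.3297, -0.2342,  0.0226]), 0.69, array([483., 274.])), (array([0.4582, 0.1157, 0.2484]), 0.65, array([255., 209.]))]
dispenser [(array([ 0.5583,  0.2108, -0.0003]), 0.93, array([190.,  52.]))]
cam [0.5046 0.1216 0.3797]
165 [0.5077 0.1062 0.108 ] ((0.5095936059951782, 0.10627524554729462), 0.007776420097798109)
38365 0.07034597158679957 ((0.5434127449989319, 0.17003369331359863), (0.27340376377105713, 0.18136893212795258), 83.6280517578125)
```

View pics/wrist1.png

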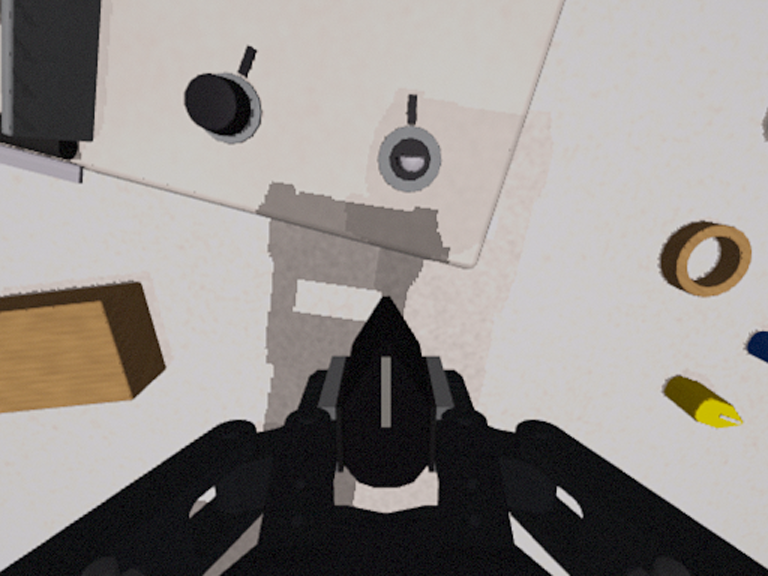

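The picture shows the D-shaft at (411,160) inside its grey disc (409,158), with the rib going up to (412,95). The knob is held between the pads, nose at (387,298) and white line at (387,390). Next I measure the axis, the rib direction and the knob's position in the hand.

Run:
```python
from h import *
np.set_printoptions(precision=4,suppress=True)
z=np.load("wrist1.npz");c={k:(z[k] if z[k].ndim else float(z[k])) for k in("vertical_fov","cx","cy","R","t")}
im=z["im"].astype(int);d=z["d"];P=cloud(c,d);g=im.mean(-1)
def plane(h):
    f=f_(c);v,u=np.mgrid[:384,:512];r=np.stack([(u-c["cx"])/f,(v-c["cy"])/f,np.ones_like(u)],-1)@c["R"];o=-c["R"].T@c["t"]
    return o+r*((h-o[2])/r[...,2])[...,None]
print("cam in pixel roi gray", g[100:112,268:280].astype(int)[::3])
W=plane(.0705)
near=np.hypot(W[...,0]-.508,W[...,1]-.107)<.05
m=(near&(g<165)&(im.max(-1)-im.min(-1)<40)).astype(np.uint8)
op=cv2.morphologyEx(m,cv2.MORPH_OPEN,np.ones((11,11),np.uint8))
(cnt,*_),_=cv2.findContours(op,0,1)[0:2]
q=np.array([W[v,u,:2] for u,v in cnt[:,0]],np.float32);disc,r=cv2.minEnclosingCircle(q);print("disc",disc,r,cv2.fitEllipse(q))
disc=np.array(cv2.fitEllipse(q)[0])
R=np.hypot(W[...,0]-disc[0],W[...,1]-disc[1]);rib=m.astype(bool)&(R>.0235)&(R<.043)&(g<90)
rc=W[rib][:,:2];print("rib",len(rc),rc.mean(0),"ang from disc",np.degrees(np.arctan2(*(rc.mean(0)-disc)[::-1])),cv2.minAreaRect(rc.astype(np.float32)))
a=np.arctan2(*(rc.mean(0)-disc)[::-1]);A=np.array([[np.cos(a),-np.sin(a)],[np.sin(a),np.cos(a)]])
T=P[(d>0)&(abs(P[...,2]-.108)<.003)&(np.hypot(P[...,0]-.508,P[...,1]-.107)<.02)]
L=(T[:,:2]-disc)@A;print("tip in rib frame mm: ",L.min(0)*1e3,L.max(0)*1e3)
C=P[(d>0)&(abs(P[...,2]-.078)<.002)&(np.hypot(P[...,0]-.508,P[...,1]-.107)<.02)];L=(C[:,:2]-disc)@A
print("collar",len(C),L.min(0)*1e3,L.max(0)*1e3)
# knob in tool frame
K=(P-z["pos"])@z["tr"];m=(d>0)&(abs(K[...,2]+.016)<.006)&(abs(K[...,0])<.04)&(abs(K[...,1])<.016)
k=K[m];print("knob top",len(k),np.median(k[:,2]),k.min(0),k.max(0),cv2.minAreaRect(k[:,:2].astype(np.float32)))
wl=m&(g>90);k=K[wl];print("line",len(k),k.min(0),k.max(0),cv2.minAreaRect(k[:,:2].astype(np.float32)))
```

```text
cam in pixel roi gray [[ 53  50  54  51  52  50  53  51  55  51  53  50]
 [ 60  68  60  59  57  60  54  51  57  58  50  51]
 [158 162 172 181 184 187 189 189 190 188 184 182]
 [143 161 164 166 168 171 175 177 174 170 169 166]]
disc (0.47012826800346375, 0.10500603914260864) 0.02608681470155716 ((0.4685940146446228, 0.10408313572406769), (0.019273027777671814, 0.05679408088326454), 5.043700218200684)
rib 185 [0.5033 0.1066] ang from disc 4.141693681118507 ((0.5037000775337219, 0.10548681020736694), (0.02651660516858101, 0.013452432118356228), 89.5087661743164)
tip in rib frame mm:  [33.548  -8.2788] [43.5533  6.7293]
collar 437 [ 26.1369 -15.2743] [56.6972 18.4349]
knob top 5242 -0.013998311963110813 [-0.0181 -0.016  -0.022 ] [ 0.0307  0.0159 -0.0101] ((0.006102623417973518, -0.0006593503057956696), (0.04887421801686287, 0.03171899542212486), 5.827781677246094)
line 369 [-0.0181 -0.0159 -0.0199] [ 0.0265  0.0158 -0.0126] ((0.0013350630179047585, -0.0004380270838737488), (0.03709343820810318, 0.03611263632774353), 43.27769088745117)
```

```bash
cat > m.py <<'E'
from h import *
import sys
np.set_printoptions(precision=4,suppress=True)
z=np.load(sys.argv[1]);c={k:(z[k] if z[k].ndim else float(z[k])) for k in("vertical_fov","cx","cy","R","t")}
im=z["im"].astype(int);d=z["d"];P=cloud(c,d);g=im.mean(-1)
v,u=np.mgrid[:384,:512];f=f_(c);r=np.stack([(u-c["cx"])/f,(v-c["cy"])/f,np.ones_like(u)],-1)@c["R"];o=-c["R"].T@c["t"]
W=o+r*((.071-o[2])/r[...,2])[...,None]
near=(np.hypot(W[...,0]-.509,W[...,1]-.106)<.03)
m=(near&(g<165)).astype(np.uint8)
op=cv2.morphologyEx(m,cv2.MORPH_OPEN,np.ones((11,11),np.uint8))
cnt=max(cv2.findContours(op,0,1)[0],key=cv2.contourArea)
q=np.array([W[b,a,:2] for a,b in cnt[:,0]],np.float32);e=cv2.fitEllipse(q);print("disc",e);disc=np.array(e[0])
R=np.hypot(W[...,0]-disc[0],W[...,1]-disc[1]);rib=(R>.0235)&(R<.045)&(g<90)&(W[...,0]>disc[0]+.01)&(abs(W[...,1]-disc[1])<.02)
rc=W[rib][:,:2].astype(np.float32);vx=cv2.fitLine(rc,2,0,.01,.01).ravel();print("rib",len(rc),rc.mean(0),"ang",np.degrees(np.arctan2(*(rc.mean(0)-disc)[::-1])),"line ang",np.degrees(np.arctan(vx[1]/vx[0])))
a=np.arctan2(*(rc.mean(0)-disc)[::-1]);A=np.array([[np.cos(a),-np.sin(a)],[np.sin(a),np.cos(a)]])
for h,t in((.108,.002),(.078,.0015)):
    T=P[(d>0)&(abs(P[...,2]-h)<t)&(np.hypot(P[...,0]-disc[0],P[...,1]-disc[1])<.02)];L=(T[:,:2]-disc)@A
    print("level",h,len(L),T[:,2].mean(),np.percentile(L,[1,99],axis=0)*1e3)
E
python3 m.py wrist1.npz
```

```text
disc ((0.5105444192886353, 0.10606025159358978), (0.041920166462659836, 0.043383918702602386), 19.25982093811035)
rib 100 [0.5423 0.1093] ang 5.827562854156057 line ang 6.9760733
level 0.108 162 0.10805091033339691 [[-8.3589 -7.0133]
 [ 1.3971  7.7237]]
level 0.078 402 0.07827462654863955 [[-13.7394 -12.842 ]
 [ 12.2625  12.8553]]
```

```bash
python3 -c "
import cv2;i=cv2.imread('pics/wrist1.png')[60:240,330:490];cv2.imwrite('pics/crop1.png',cv2.resize(i,None,fx=3.3,fy=3.3))"
```

```text
(no output)
```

View pics/crop1.png

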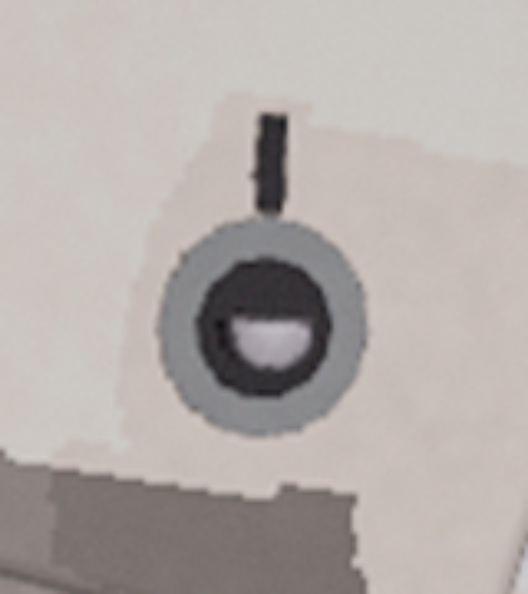

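The crop shows the D-shaft's flat on the upper side, facing the rib; the rib is tilted about 3° clockwise from the tool's x. The axis is near (0.510, 0.106) and the flat's yaw near 6.5°. One last check: the knob's position in the hand.

Run:
```python
from h import *
np.set_printoptions(precision=4,suppress=True)
z=np.load("wrist1.npz");c={k:(z[k] if z[k].ndim else float(z[k])) for k in("vertical_fov","cx","cy","R","t")}
g=z["im"].mean(-1);d=z["d"];P=cloud(c,d);K=(P-z["pos"])@z["tr"]
w=(d>0)&(abs(K[...,2]+.014)<.004)&(abs(K[...,1])<.006)&(K[...,0]>-.012)&(K[...,0]<.03)&(g>80)
k=K[w][:,:2].astype(np.float32);print("line",len(k),k.mean(0),cv2.minAreaRect(k),cv2.fitLine(k,2,0,.01,.01).ravel())
t=np.array([.5101,.1063,.150]);tr=z["tr"];s=read_state()
print(np.array(s["tool_rot"]).T@(t-s["position"])*1e3, s["clock"],s["q"])
```

```text
line 280 [ 0.0156 -0.0008] ((0.015587328933179379, -0.0007939742645248771), (0.021853778511285782, 0.0021685250103473663), 0.05992218479514122) [ 1.      0.0019  0.0156 -0.0008]
[ 79.805   15.6769 109.2543] 5.45 [-0.0148  0.125   1.7174 -0.      1.2993  1.4072]
```

Emit:
{"op": "arm_command", "data": {
  "moves": [
    {"tx": 40,"ty": 8,"tz": 0,"roll": 2},
    {"tx": 80,"ty": 16.3,"tz": 0,"roll": 2},
    {"tx": 80,"ty": 16.3,"tz": 40,"roll": 2},
    {"tx": 80,"ty": 16.3,"tz": 80,"roll": 2},
    {"tx": 80,"ty": 16.3,"tz": 105,"roll": 2},
    {"tx": 80,"ty": 16.3,"tz": 113,"roll": 2},
    {"tx": 80,"ty": 16.3,"tz": 113,"roll": 2},
    {"tx": 80,"ty": 16.3,"tz": 113,"roll": 2}
  ]
}}

```text
clock: 6.25
position: [0.5111, 0.1062, 0.1477]
tool_rot: [[0.993, 0.114, 0.002], [0.114, -0.993, -0.0], [0.002, 0.0, -1.0]]
force: [-0.3, 0.2, -0.9]
gripper_width: 0.0252
```

Emit:
{"op": "arm_command", "data": {
  "moves": [
    {"tx": 0,"ty": 0,"tz": 3,"roll": 0},
    {"tx": 0,"ty": 0,"tz": 6,"roll": 0},
    {"tx": 0,"ty": 0,"tz": 9,"roll": 0},
    {"tx": 0,"ty": 0,"tz": 11,"roll": 0},
    {"tx": 0,"ty": 0,"tz": 13,"roll": 0},
    {"tx": 0,"ty": 0,"tz": 13,"roll": 0}
  ]
}}

```text
clock: 6.85
position: [0.5102, 0.1062, 0.133]
tool_rot: [[0.993, 0.115, -0.0], [0.115, -0.993, -0.0], [-0.0, -0.0, -1.0]]
force: [0.8, 0.5, -0.5]
gripper_width: 0.0257
```

Emit:
{"op": "arm_command", "data": {
  "moves": [
    {"tx": 0,"ty": 0,"tz": 3,"roll": 0},
    {"tx": 0,"ty": 0,"tz": 6,"roll": 0},
    {"tx": 0,"ty": 0,"tz": 9,"roll": 0},
    {"tx": 0,"ty": 0,"tz": 12,"roll": 0},
    {"tx": 0,"ty": 0,"tz": 14,"roll": 0},
    {"tx": 0,"ty": 0,"tz": 14,"roll": 0},
    {"tx": 0,"ty": 0,"tz": 14,"roll": 0}
  ]
}}

```text
clock: 7.55
position: [0.5103, 0.1062, 0.1192]
tool_rot: [[0.993, 0.115, -0.0], [0.115, -0.993, -0.0], [-0.0, 0.0, -1.0]]
force: [-0.1, -0.2, -1.4]
gripper_width: 0.0255
```

Emit:
{"op": "arm_command", "data": {
  "moves": [
    {"tx": 0,"ty": 0,"tz": 2,"roll": 0},
    {"tx": 0,"ty": 0,"tz": 4,"roll": 0},
    {"tx": 0,"ty": 0,"tz": 4,"roll": 0},
    {"tx": 0,"ty": 0,"tz": 4,"roll": 0}
  ]
}}

```text
clock: 7.95
position: [0.5105, 0.1063, 0.1157]
tool_rot: [[0.993, 0.115, 0.001], [0.115, -0.993, 0.0], [0.001, 0.0, -1.0]]
force: [-1.2, -0.8, 5.1]
gripper_width: 0.0253
```

Emit:
{"op": "arm_command", "data": {
  "moves": [
    {"tx": 0,"ty": 0,"tz": 1,"roll": 0},
    {"tx": 0,"ty": 0,"tz": 2,"roll": 0},
    {"tx": 0,"ty": 0,"tz": 3,"roll": 0},
    {"tx": 0,"ty": 0,"tz": 3,"roll": 0},
    {"tx": 0,"ty": 0,"tz": 3,"roll": 0}
  ]
}}

```text
clock: 8.45
position: [0.5105, 0.1063, 0.113]
tool_rot: [[0.993, 0.115, 0.001], [0.115, -0.993, -0.0], [0.001, 0.0, -1.0]]
force: [-1.9, -0.7, 7.9]
gripper_width: 0.0252
```

Emit:
{"op": "arm_command", "data": {
  "moves": [
    {"tx": 0,"ty": 0,"tz": 1,"roll": 0},
    {"tx": 0,"ty": 0,"tz": 2,"roll": 0},
    {"tx": 0,"ty": 0,"tz": 3,"roll": 0},
    {"tx": 0,"ty": 0,"tz": 3,"roll": 0},
    {"tx": 0,"ty": 0,"tz": 3,"roll": 0}
  ]
}}

```text
clock: 8.95
position: [0.5108, 0.1063, 0.112]
tool_rot: [[0.993, 0.115, 0.002], [0.115, -0.993, -0.0], [0.002, 0.001, -1.0]]
force: [-9.7, -1.1, 28.5]
gripper_width: 0.0254
```

Emit:
{"op": "arm_command", "data": {
  "moves": [
    {"tx": 0,"ty": 0,"tz": -0.7,"roll": 0},
    {"tx": 0,"ty": 0,"tz": -0.7,"roll": 0},
    {"tx": 0,"ty": 0,"tz": -0.7,"roll": 0}
  ]
}}

```text
clock: 9.25
position: [0.5107, 0.1063, 0.1121]
tool_rot: [[0.993, 0.115, 0.002], [0.115, -0.993, -0.0], [0.002, 0.0, -1.0]]
force: [-8.1, -1.2, 20.6]
gripper_width: 0.0254
```

Run:
```python
from h import *
np.set_printoptions(precision=4,suppress=True)
s=read_state();print(s["clock"],s["position"],s["force"],s["moment"])
c=calibration("wrist");im,d=grab_frame("wrist");save("wrist2.png",im)
P=cloud(c,d);K=(P-s["position"])@s["tool_rot"];g=im.mean(-1)
k=K[(d>0)&(K[...,2]<-.008)&(K[...,2]>-.022)&(abs(K[...,1])<.008)&(abs(K[...,0])<.04)];print("knob top tool z",np.median(k[:,2]),"x",k[:,0].min(),k[:,0].max(),"world top z",s["position"][2]-np.median(k[:,2]))
for l in("knob_mid","knob_nose"): print(l,[(r["point"],r["score"]) for r in pinpoint(l,"wrist")][:3])
print("clock",read_state()["clock"],read_state()["force"])
```

```text
9.25 [0.5107 0.1063 0.1121] [-8.138  -1.2198 20.5966] [-0.151   1.3777 -0.0035]
knob top tool z -0.013929955603079757 x -0.0183979317941021 0.030826670880431114 world top z 0.1260203724827571
knob_mid [([0.508, 0.1062, 0.1031], 0.67)]
knob_nose [([0.5395, 0.1113, 0.102], 0.56)]
clock 9.4 [-7.0636 -1.4045 22.4067]
```

View pics/wrist2.png

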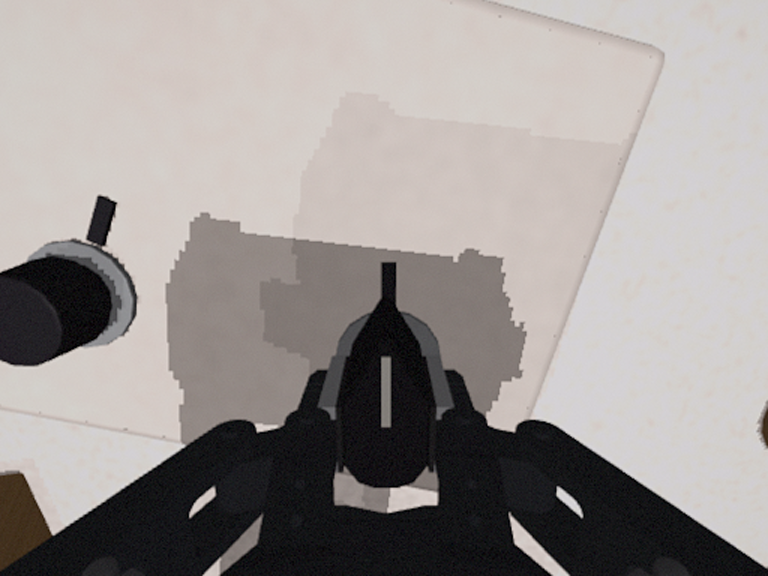

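The picture shows the knob seated, its nose at (387,300) in line with the rib at (389,285). Its top is at 0.126 m, which is exactly right for fully home with the shaft at the bottom stop (102 + 2 + 22 mm). The push is steady at about 21 N, so I hand in.

```bash
python3 -c "
from plant import *
job_done(); s=read_state(); print(s['clock'],s['position'],s['force'],s['gripper_width'])"
```

```text
the job is handed in; nothing more can be done
the job is handed in; nothing more can be done
```

The black knob is on the D-shaft, pushed fully home, and the arm is still gripping it and holding the shaft pressed. I handed the job in at about 9.4 s, and no verdict was reported.

**Grasp and turn:** I picked up the black knob, left the blue and yellow look-alikes alone, and lifted it well above 0.06 m. I turned it to a yaw of about 6.6°. The rib and flat measured between 5.8° and 7°.

**Fit:** The knob slid on with almost no force. The spring then built up from 5 to 8 N, and the bottom stop came at 28.5 N. I backed off to about 21 N and held there.

**Last checks:**
- **Height:** the knob top is at 126 mm, as expected for fully home with the shaft at its 6 mm stop.
- **Direction:** the nose lines up with the rib in the picture.
- **Position:** the knob is within about 1 mm of the measured shaft axis.
- **Grip:** it has not slipped.

**Disagreements:** About 8 N of sideways force remained in x. The network's estimate of the knob centre was also about 2.5 mm off the tool centre in x, which is within its stated 4 mm accuracy. My readback after handing in returned nothing, and I did not re-measure the other loose things, though the arm felt no contact with any of them.

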